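Pack the cutter tin, close its inner lid and take off the outer lid

ROBOT

A 6-joint arm with a two-finger parallel gripper is mounted at the origin on the work surface. World frame = base frame: x ahead of the robot, y to its left, z up, the work surface at z = 0. Lengths are in m, angles in rad, forces in N, time in s.
With the tool pointing down it reaches from about 0.375 to 0.9 m from the base axis. Payload 3.1 kg.
Tool frame: the origin (TCP) lies between the finger pads; the fingertips stand 11 mm ahead of it and the grasp point (between the pads) lies 8 mm behind it; z points along the fingers, y is the line along which they close (so a half turn about z gives the same grasp; the last joint's range is limited). The gripper opens to 87 mm and grips with 3 to 60 N. Pads are 19 mm wide; open, the fingers measure 117 mm over their backs; the gripper's body (75 mm by 190 mm) begins 51 mm behind the grasp point.
Start: joints at [1.117, 0.527, 1.433, -0, 1.181, -0.178], TCP at [0.17, 0.602, 0.234] pointing down, gripper open.
Joint ranges: [-3.08, 3.08], [-0.75, 2.2], [0.22, 2.44], [-1.43, 4.57], [0, 2.65], [-2.85, 2.85]. Speed limits (rad/s): [2.79, 2.79, 3.14, 3.14, 3.14, 3.14].

INTERFACE

Orientations are given as a unit quaternion [x, y, z, w].
In Python, from plant import r gives the robot as it stands.
- The arm moves only by the tool drive_tool, never from a script. Its argument "targets" is a list that holds one entry, the list of rows, each a list of 7 numbers: the shift along the tool's x, y, z in mm, then the turn, a rotation vector about the tool's x, y, z in rad, then the closure, from -1 (fully open) to 1 (shut). In form: [[[dx, dy, dz, wx, wy, wz, hand], ...]]. A call has 1 to 10 rows; each row is the pose to reach, as a shift and turn from the pose commanded when the call began, along the tool's axes at that moment; what a row does not reach only later rows make up. A row lasts 1/12 s, in which the tool goes at most 41.7 mm and 7.16 degrees, less where a joint would pass 70% of its speed; a pose out of reach is approached as far as the arm can. A call with a gripper value outside its range is refused whole. The fingers move at their own pace and stop on an object; "newtons" is the grip in N (left out, the last holds). Time passes only in rows, so rows that repeat a pose let the fingers close. It gives the time, the measured TCP pose, the force, the opening and the grip force at its end, in the units of the state.
- r.state(): the state, without advancing time (a new reading comes with each control period).
- r.get_image(name): name is "side" or "top" or "wrist"; returns a dict with "img" (420x560x3 uint8, red, green, blue), "depth" (420x560 float32, m along the optical axis (not along the pixel's ray), 0 where there is no reading), "mtx" (3x3 intrinsics, pixels), "T" (4x4, takes a point from camera to world coordinates); the wrist camera has in their place "hand_eye" (4x4, takes a point from camera to tool coordinates, whose origin is the TCP and whose axes are the flange's). Camera axes: x right, y down, z forward; pixel columns grow to the right and rows downward; lengths in m; the calibration is good to about 2 mm. A picture is of the moment at which its call begins: read the wrist's pose just before it.
- r.hand_in(): hands the job in; it is judged then, once.
The state is a dict: "time": time; "qpos": joint angles; "qvel": joint speeds; "effort": joint torques, N m; "eef_pos": TCP position; "ee_rot": TCP orientation; "contact_force": force on the tool from outside, world axes, zero at the start; "moment": the same for the moment, N m; "finger_gap": opening from 0.0 (shut) to 1.0 (fully open); "gripper_force": force on a finger pad.
Only numpy, scipy, OpenCV 4.12 (cv2) and the standard library are available. Lean on these libraries where they do the work, as an engineer would, in place of code of your own. Each camera call takes 0.05 s, during which the arm holds its last target. There are 200 camera calls.

TASK

Pack the loose half-moon cutter upright in the empty, cork-lined compartment of the tin with its flat edge facing the same way as the cutter already packed, then pick up the nested pair of lids together, lower both onto the tin without dropping them until the inner lid is fully seated, and let go. Now lift the outer lid alone straight up, leaving the inner lid seated and undisturbed, so that the outer lid can go to the wash. Finish while still holding the outer lid level above the tin, with its whole rim higher than the top of the inner lid's knob; do not put it down, and leave the packed cutter and the other kitchen things alone.

Things in the scene. Friction and masses are not known exactly. Their poses are not given: they have to be found in the camera images.
- tin: Open oblong steel tin, fixed to the counter: 86 (x) x 157 (y) x 63 mm high, walls and floor 3 mm, mouth 80 x 151 mm. A 30 mm high, 3 mm thick partition along its x makes two compartments of 80 x 74 mm, centred 38.5 mm either way along its y. Origin: centre of the underside; z up.
- liner: Thin fixed cork pad, 78 x 71 x 2 mm, that lines the floor of the empty compartment (at +y or -y of the tin, varies). Origin: centre of its underside, 3 mm above the counter; axes parallel to the tin's.
- cutter: Loose half-moon dough cutter standing on the counter, 70 g: D-shaped steel band 20 mm high, 66 mm long (y), 42 mm deep (x), flat edge at +x, arc at -x. A wooden grip bar 14 (x) x 58 (y) mm spans it above the origin, z = 18 to 40 mm: grasp from above, closing along x. Origin: bottom level, midway between flat edge and arc; z up. Yaw within 90 degrees either way.
- cutter_flat (a point): Middle of the loose cutter's flat edge, 20 mm from its origin along its +x, 10 mm up.
- packed_cutter: An identical half-moon cutter already standing in the other compartment, flat edge towards the tin's +x. Same frame as the loose one.
- inner_lid: Steel inner lid, about 180 g, at first on the counter under the outer lid. Plug 75 x 146 mm, 10 mm deep (lowest 4 mm: 70 x 141), drops into the tin's mouth; flange 86 x 157 mm, z = 10 to 14, rests on the tin's rim: seated, its origin is 53 mm above the tin's, long side along the tin's y, either way round. Origin: centre of the plug's underside; x short side, y long side, z up.
- outer_lid: Steel outer lid, about 150 g, nested on the inner lid: plate 99 (x) x 170 (y) x 3 mm; rim 2.5 mm thick, reaching 11 mm below the plate, 4 mm loose around the tin. Hole of 28 x 52 mm in the middle with an upright collar (see collar_top). Origin: centre of the plate's underside, 14 mm above the inner lid's origin when nested; axes as the inner lid's.
- knob_top (a point): Centre of the top of the inner lid's upright wooden knob, a bar 16 (x) x 40 (y) mm, 68 mm above the inner lid's origin. It passes through the outer lid's hole and sticks out 26 mm above the collar when nested; its base, 23 x 47 mm up to z = 22 mm, has 2.5 mm play in the hole. Lifting by this knob (closing along x) carries both lids.
- collar_top (a point): Centre of the outer lid's collar at its top, 28 mm above the outer lid's origin: upright rectangular tube, 36 (x) x 60 (y) mm outside, 4 mm walls, 25 mm high on the plate, around the knob. Grasped outside, closing along x, it lifts the outer lid alone.
- rolling_pin: Wooden rolling pin, 48 mm thick, 380 mm long, lying along y at the far side. Leave alone. Origin: under its middle.
- bowl: White ceramic mixing bowl, 180 mm wide, 85 mm high. Leave alone. Origin: centre of its underside.
- press: Grey plastic empanada press lying open, about 290 mm long, 15 mm high. Leave alone. Origin: centre of its underside.
- fork: Stainless steel fork, about 190 mm long, lying flat along x. Leave alone. Origin: on the underside near the middle.

How it is judged:
By the outcome, as a careful person would: the job done as asked, in the order asked, and still so for the second after the job is handed in, while the arm keeps its last pose, push and grip.
It also fails if it takes over 72 s, if anything falls off the work surface, if the arm or the gripper's body presses on something with over 40 N, if the wrist force passes 120 N, or if a joint passes its speed limit or range.

## Working session

There is one attempt and no reset: what is moved stays moved. The work goes in short steps, Python scripts to look and compute and a tool call to move; the robot and the scene stay as the last step left them, time stands still between calls to the robot, and variables do not carry over. Pictures are saved under pics/ and viewed, at most 10 in all, crops included, and the job is handed in when it is done.

Besides the shell and the picture viewer there is one more tool, called after "Emit:" as a command line: name --argument value ..., lists and objects as JSON in quotes. drive_tool: Moves the arm, as the interface text tells. Its arguments: {"type":"object","properties":{"targets":{"type":"array"},"newtons":{"type":"number"}},"required":["targets"]}

```bash
mkdir -p pics; ls; python3 - <<'E'
from plant import r
import cv2,numpy as np
s=r.state();print(s)
for n in("top","side"):
    d=r.get_image(n);cv2.imwrite(f"pics/{n}0.png",d["img"][:,:,::-1]);np.savez(f"{n}0.npz",**d);print(n,d["mtx"].tolist(),np.round(d["T"],4).tolist())
d=r.get_image("wrist");print(d["mtx"].tolist(),np.round(d["hand_eye"],4).tolist())
E
```

```text
pics
{'time': 0.0, 'qpos': array([ 1.11748296e+00,  5.28466315e-01,  1.43391221e+00, -2.02702413e-05,
        1.18137483e+00, -1.78503950e-01]), 'qvel': array([-0.00101709, -0.00073818,  0.00044966,  0.00056322,  0.00111773,
        0.00092008]), 'effort': array([ 1.60850228e-03, -4.40045035e+01, -1.76599073e+01,  6.33270736e-02,
        5.81619004e-02, -1.76624039e-04]), 'eef_pos': array([0.16926545, 0.60090489, 0.23256836]), 'ee_rot': array([ 1.36968845e-01,  9.90574767e-01, -1.02980250e-03, -3.26735911e-04]), 'contact_force': array([0.30336768, 0.61782566, 0.16927093]), 'moment': array([-0.00193103,  0.00864605,  0.03281478]), 'gripper_force': 0.0, 'finger_gap': 0.9977129228878173}
top [[403.2618946289744, 0.0, 285.0963657404312], [0.0, 403.2618946289744, 210.185776259459], [0.0, 0.0, 1.0]] [[0.0139, -0.9938, 0.1106, 0.4819], [-0.9997, -0.0116, 0.0211, -0.0165], [-0.0197, -0.1109, -0.9936, 1.1613], [0.0, 0.0, 0.0, 1.0]]
side [[521.996219180657, 0.0, 282.81880305796653], [0.0, 521.996219180657, 215.89113911051146], [0.0, 0.0, 1.0]] [[0.9434, -0.16, 0.2904, 0.2033], [-0.3313, -0.4914, 0.8055, -1.1135], [0.0138, -0.8561, -0.5166, 0.7746], [0.0, 0.0, 0.0, 1.0]]
[[301.29630591402747, 0.0, 277.3177857839916], [0.0, 301.29630591402747, 203.02288580057515], [0.0, 0.0, 1.0]] [[0.0002, -0.971, -0.2391, 0.0654], [1.0, 0.0004, -0.0007, -0.0003], [0.0008, -0.2391, 0.971, -0.1508], [0.0, 0.0, 0.0, 1.0]]
```

View pics/top0.png

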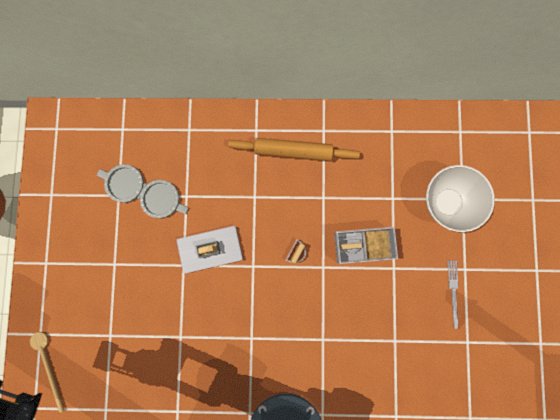

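View pics/side0.png

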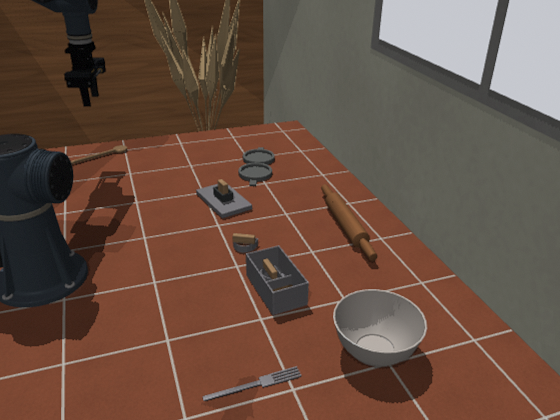

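The top view shows the lids at about (210,250), the loose cutter at (297,251), and the tin at (366,245). The packed cutter is in the left (+y) compartment and the cork is in the right (-y) one. The side view agrees.

```bash
cat > h.py <<'E'
import numpy as np,cv2
from scipy.spatial.transform import Rotation as R
def load(n): return dict(np.load(n))
def wristT(s,d):
    T=np.eye(4);T[:3,:3]=R.from_quat(s["ee_rot"]).as_matrix();T[:3,3]=s["eef_pos"];return T@d["hand_eye"]
def rays(d,uv,z):
    uv=np.atleast_2d(uv).astype(float);v=np.c_[uv,np.ones(len(uv))]@np.linalg.inv(d["mtx"]).T@d["T"][:3,:3].T
    o=d["T"][:3,3];return o+v*((z-o[2])/v[:,2])[:,None]
def cloud(d):
    h,w=d["depth"].shape;u,v=np.meshgrid(np.arange(w),np.arange(h))
    p=np.stack([u,v,np.ones_like(u)],-1)@np.linalg.inv(d["mtx"]).T*d["depth"][...,None]
    return p@d["T"][:3,:3].T+d["T"][:3,3]
def shot(name,png):
    from plant import r
    s=r.state();d=r.get_image(name)
    if name=="wrist": d["T"]=wristT(s,d)
    np.savez(png+".npz",**d);cv2.imwrite(f"pics/{png}.png",d["img"][:,:,::-1]);return s,d
E
python3 - <<'E'
from h import *
d=load("top0.npz")
for n,uv,z in(("lid",(209,249),.06),("cut",(297,251),.04),("tin",(366,245),.06)):
    print(n,rays(d,uv,z)[0])
c=cloud(d);print(c[300,300],c[120,300])
# move to above mid cutter/tin in current tool axes
from plant import r
s=r.state();M=R.from_quat(s["ee_rot"]).as_matrix()
for z in(.25,):
  print(M.T@(np.array([.45,-.08,z])-s["eef_pos"])*1000)
E
```

```text
lid [0.49548356 0.21323058 0.06      ]
cut [ 0.4935531  -0.02709668  0.04      ]
tin [ 0.5120985  -0.21374878  0.06      ]
[ 0.35613986 -0.03744613 -0.00160095] [ 8.81068621e-01 -3.22548488e-02  4.19671096e-04]
[-454.93183373 -579.37117091  -16.36575009]
```

Emit:
drive_tool --targets '[[[-230, -290, -20, 0, 0, -0.14, -1], [-455, -579, -30, 0, 0, -0.275, -1], [-455, -579, -30, 0, 0, -0.275, -1], [-455, -579, -30, 0, 0, -0.275, -1], [-455, -579, -30, 0, 0, -0.275, -1], [-455, -579, -30, 0, 0, -0.275, -1], [-455, -579, -30, 0, 0, -0.275, -1], [-455, -579, -30, 0, 0, -0.275, -1], [-455, -579, -30, 0, 0, -0.275, -1], [-455, -579, -30, 0, 0, -0.275, -1]]]'

```text
time: 0.98
eef_pos: [0.3284, 0.215, 0.2509]
ee_rot: [-0.0, 1.0, 0.0, 0.0]
contact_force: [1.2, -0.2, 0.6]
finger_gap: 0.998
gripper_force: 0.0
```

```bash
python3 - <<'E'
from h import *
s,d=shot("wrist","w1");print(s["eef_pos"],s["qvel"].max())
E
```

```text
[0.32843313 0.21502339 0.25088183] 0.19771021061307448
```

Emit:
drive_tool --targets '[[[-80, -315, 0, 0, 0, 0, -1], [-80, -315, 0, 0, 0, 0, -1], [-80, -315, 0, 0, 0, 0, -1], [-80, -315, 0, 0, 0, 0, -1], [-80, -315, 0, 0, 0, 0, -1], [-80, -315, 0, 0, 0, 0, -1], [-80, -315, 0, 0, 0, 0, -1], [-80, -315, 0, 0, 0, 0, -1], [-80, -315, 0, 0, 0, 0, -1], [-80, -315, 0, 0, 0, 0, -1]]]'

```text
time: 1.87
eef_pos: [0.4089, -0.0997, 0.2505]
ee_rot: [0.002, 1.0, 0.0, -0.0]
contact_force: [-0.5, 0.4, 0.1]
finger_gap: 0.999
gripper_force: 0.0
```

```bash
python3 - <<'E'
from h import *
s,d=shot("wrist","w2");print(s["eef_pos"],s["qvel"].max())
a=load("w1.npz")["img"];cv2.imwrite("pics/w12.png",np.hstack([cv2.resize(a,(400,300)),cv2.resize(d["img"],(400,300))])[:,:,::-1])
E
```

```text
[ 0.40886252 -0.09967511  0.25054746] 0.05155996003791527
```

View pics/w12.png

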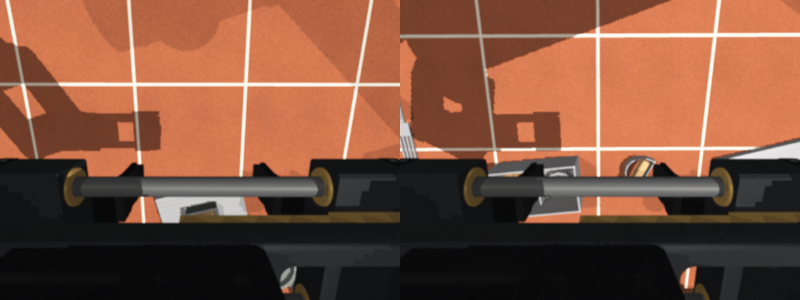

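View pics/w2.png

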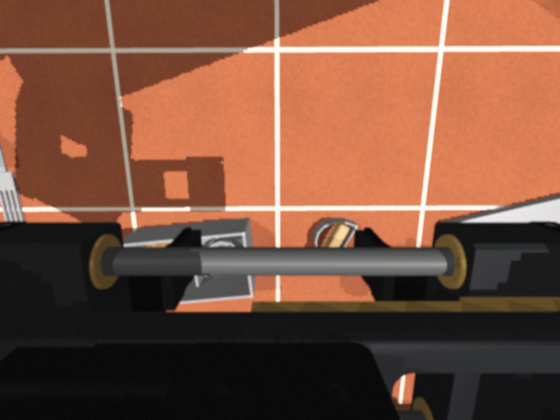

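The wrist views show the gripper hiding the lower half of the image. The cutter is at (338,235) and the tin at (190,255), partly covered, so I'll move ahead in x to bring them into the clear upper half.

Emit:
drive_tool --targets '[[[-190, -20, 10, 0, 0, 0, -1], [-190, -20, 10, 0, 0, 0, -1], [-190, -20, 10, 0, 0, 0, -1], [-190, -20, 10, 0, 0, 0, -1], [-190, -20, 10, 0, 0, 0, -1], [-190, -20, 10, 0, 0, 0, -1], [-190, -20, 10, 0, 0, 0, -1], [-190, -20, 10, 0, 0, 0, -1]]]'

```text
time: 2.58
eef_pos: [0.5966, -0.1159, 0.2401]
ee_rot: [-0.001, 1.0, 0.001, -0.002]
contact_force: [-0.7, -0.6, -0.0]
finger_gap: 1.001
gripper_force: 0.0
```

```bash
python3 - <<'E'
from h import *
s,d=shot("wrist","w3");print(s["eef_pos"],s["qvel"].max())
E
```

```text
[ 0.59664822 -0.11593773  0.24010381] 0.014340498324486807
```

View pics/w3.png

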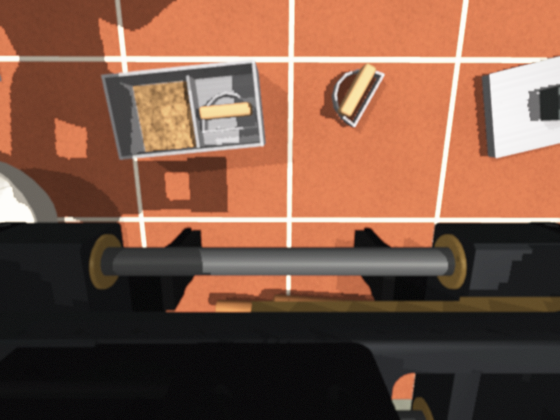

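In this view the packed cutter's arc is up (toward -x) and its flat edge is down (+x), so the tin's +x is roughly world +x. The loose cutter is at (357,95) with its flat edge to the lower right, and the cork compartment is at (163,115).

```bash
cat > m.py <<'E'
from h import *
def rect(d,mask,z,near,lo=40):
    """min-area rect (world) of mask's outline blob nearest to a world point; returns centre, size, long-axis angle deg"""
    n,l,st,c=cv2.connectedComponentsWithStats(mask.astype(np.uint8))
    ids=[i for i in range(1,n) if st[i,4]>=lo]
    i=min(ids,key=lambda i:np.linalg.norm(rays(d,c[i],z)[0][:2]-near))
    cn=max(cv2.findContours((l==i).astype(np.uint8),cv2.RETR_EXTERNAL,cv2.CHAIN_APPROX_NONE)[0],key=len)[:,0]
    p=(rays(d,cn,z)[:,:2]*1000).astype(np.float32)
    (cx,cy),_,_=q=cv2.minAreaRect(p);b=cv2.boxPoints(q);e=[b[1]-b[0],b[2]-b[1]];L=max(e,key=np.linalg.norm)
    return np.array([cx,cy]),sorted(np.linalg.norm(x) for x in e),np.degrees(np.arctan2(L[1],L[0]))%180
def zband(d,a,b):
    z=cloud(d)[...,2];m=(z>a)&(z<b)&(d["depth"]>0);m[215:]=0;return m
E
python3 - <<'E'
from m import *
d=load("w3.npz");c=cloud(d)
for u,v in((357,92),(225,111),(108,100),(258,100),(290,140),(165,115),(505,140)):print((u,v),c[v,u].round(4))
print("grip",*rect(d,zband(d,.034,.05),.04,[.49,-.03]))
print("tin",*rect(d,zband(d,.055,.07),.063,[.51,-.21]))
print("pack",*rect(d,zband(d,.036,.05),.043,[.51,-.17]))
h=cv2.cvtColor(d["img"],cv2.COLOR_RGB2HSV);k=(h[...,0]>8)&(h[...,0]<25)&(h[...,1]>60)&(h[...,1]<190)&zband(d,.03,.05)
print("gripcol",*rect(d,k,.04,[.49,-.03]))
b=zband(d,.012,.05)
print("body",*rect(d,b,.02,[.49,-.03]))
E
```

```text
(357, 92) [ 0.4908 -0.0285  0.0398]
(225, 111) [ 0.5114 -0.1741  0.0428]
(108, 100) [ 0.5021 -0.291   0.0637]
(258, 100) [ 0.5017 -0.1362  0.0638]
(290, 140) [ 5.441e-01 -1.000e-01 -1.000e-04]
(165, 115) [ 0.5141 -0.2547  0.0043]
(505, 140) [0.5429 0.1619 0.0158]
grip [489.21838379 -28.26776505] [np.float32(14.307087), np.float32(57.781536)] 152.38081
tin [ 512.93969727 -213.17941284] [np.float32(85.983154), np.float32(157.33194)] 95.57102
pack [ 511.37765503 -173.81314087] [np.float32(14.082077), np.float32(57.64225)] 95.31443
gripcol [489.3031311 -28.6619873] [np.float32(14.890685), np.float32(58.30114)] 152.42645
body [488.2130127  -27.73608398] [np.float32(43.36507), np.float32(67.744316)] 152.25238
```

Emit:
drive_tool --targets '[[[107, 88, 140, 0, 0, 0.482, -1], [107, 88, 140, 0, 0, 0.482, -1], [107, 88, 140, 0, 0, 0.482, -1], [107, 88, 140, 0, 0, 0.482, -1], [107, 88, 140, 0, 0, 0.482, -1], [107, 88, 140, 0, 0, 0.482, -1], [107, 88, 140, 0, 0, 0.482, -1]]]'

```text
time: 3.22
eef_pos: [0.4885, -0.0288, 0.1005]
ee_rot: [0.238, 0.971, 0.0, -0.002]
contact_force: [0.1, -0.5, 0.1]
finger_gap: 0.997
gripper_force: 0.0
```

```bash
cat > go.py <<'E'
from h import *
def go(x,y,z,yaw):
    """tool shift (mm) and turn to reach a pointing-down TCP pose whose tool y lies at yaw deg (mm world)"""
    from plant import r
    s=r.state();M=R.from_quat(s["ee_rot"])
    t=np.radians(yaw);Y=[np.cos(t),np.sin(t),0];Z=[0,0,-1];G=R.from_matrix(np.c_[np.cross(Y,Z),Y,Z])
    print("at",(s["eef_pos"]*1000).round(1),"shift",(M.inv().apply(np.array([x,y,z])-s["eef_pos"]*1000)).round(1),"turn",(M.inv()*G).as_rotvec().round(3),"F",s["contact_force"].round(1),"gap",round(s["finger_gap"]*87,1),"t",s["time"],"v",abs(s["qvel"]).max().round(3))
E
python3 -c "
from go import *;go(489.3,-28.4,33.5,62.4)"
```

```text
at [488.5 -28.8 100.5] shift [-0.8  0.8 67. ] turn [-0.001 -0.004  0.001] F [ 0.1 -0.5  0.1] gap 86.7 t 3.2167 v 0.102
```

Emit:
drive_tool --targets '[[[-0.5, 0.5, 40, 0, 0, 0, -1], [-0.5, 0.5, 67, 0, 0, 0, -1], [-0.5, 0.5, 67, 0, 0, 0, -1], [-0.5, 0.5, 67, 0, 0, 0, 1], [-0.5, 0.5, 67, 0, 0, 0, 1], [-0.5, 0.5, 67, 0, 0, 0, 1], [-0.5, 0.5, 67, 0, 0, 0, 1], [-0.5, 0.5, 67, 0, 0, 0, 1], [-0.5, 0.5, 67, 0, 0, 0, 1], [-0.5, 0.5, 67, 0, 0, 0, 1]]]' --newtons 30

```text
time: 4.05
eef_pos: [0.4924, -0.03, 0.0343]
ee_rot: [0.239, 0.971, -0.0, 0.001]
contact_force: [-0.1, -1.0, -1.6]
finger_gap: 0.556
gripper_force: 0.0
```

Emit:
drive_tool --targets '[[[0, 0, 0, 0, 0, 0, 1], [0, 0, 0, 0, 0, 0, 1], [0, 0, 0, 0, 0, 0, 1], [0, 0, 0, 0, 0, 0, 1], [0, 0, 0, 0, 0, 0, 1], [0, 0, 0, 0, 0, 0, 1], [0, 0, 0, 0, 0, 0, 1], [0, 0, 0, 0, 0, 0, 1]]]'

```text
time: 4.72
eef_pos: [0.492, -0.0299, 0.0337]
ee_rot: [0.239, 0.971, 0.0, -0.0]
contact_force: [0.6, -0.2, -0.5]
finger_gap: 0.156
gripper_force: 30.0
```

```bash
python3 -c "
from go import *;go(489.3,-28.4,33.5,62.4)"
```

```text
at [492.  -29.9  33.7] shift [3.1 0.1 0.2] turn [-0. -0. -0.] F [ 0.6 -0.2 -0.5] gap 13.6 t 4.7167 v 0.002
```

Emit:
drive_tool --targets '[[[0, 0, -30, 0, 0, 0, 1], [0, 0, -70, 0, 0, 0, 1], [0, 0, -100, 0, 0, 0, 1], [0, 0, -100, 0, 0, 0, 1], [0, 0, -100, 0, 0, 0, 1]]]'

```text
time: 5.13
eef_pos: [0.4931, -0.0302, 0.1352]
ee_rot: [0.239, 0.971, -0.0, 0.002]
contact_force: [-1.0, 0.6, -1.6]
finger_gap: 0.157
gripper_force: 30.0
```

```bash
python3 -c "
from go import *;go(516.9,-254.6,135,5.5)"
```

```text
at [493.1 -30.2 135.2] shift [-125.1 -187.8    0.6] turn [0.003 0.003 0.993] F [-1.   0.6 -1.6] gap 13.7 t 5.1333 v 0.051
```

Emit:
drive_tool --targets '[[[-62, -94, 0, 0, 0, 0.5, 1], [-125, -188, 0, 0, 0, 0.993, 1], [-125, -188, 0, 0, 0, 0.993, 1], [-125, -188, 0, 0, 0, 0.993, 1], [-125, -188, 0, 0, 0, 0.993, 1], [-125, -188, 0, 0, 0, 0.993, 1], [-125, -188, 0, 0, 0, 0.993, 1], [-125, -188, 0, 0, 0, 0.993, 1], [-125, -188, 0, 0, 0, 0.993, 1], [-125, -188, 0, 0, 0, 0.993, 1]]]'

```text
time: 5.97
eef_pos: [0.5145, -0.2538, 0.1319]
ee_rot: [0.671, 0.741, -0.0, -0.002]
contact_force: [-0.2, 0.2, -1.0]
finger_gap: 0.156
gripper_force: 30.0
```

Emit:
drive_tool --targets '[[[0, 0, 0, 0, 0, 0, 1], [0, 0, 0, 0, 0, 0, 1], [0, 0, 0, 0, 0, 0, 1], [0, 0, 0, 0, 0, 0, 1]]]'

```text
time: 6.3
eef_pos: [0.5158, -0.2541, 0.1338]
ee_rot: [0.672, 0.741, -0.0, -0.0]
contact_force: [-0.0, 0.1, -0.6]
finger_gap: 0.162
gripper_force: 30.0
```

```bash
python3 - <<'E'
from go import *;from m import *
go(516.9,-254.6,41,5.5)
s,d=shot("wrist","w4");m=(lambda z:z)(cloud(d)[...,2]);
E
```

```text
at [ 515.8 -254.1  133.8] shift [-0.6  1.1 92.8] turn [-0.     0.     0.001] F [-0.   0.1 -0.6] gap 14.1 t 6.3 v 0.003
```

View pics/w4.png

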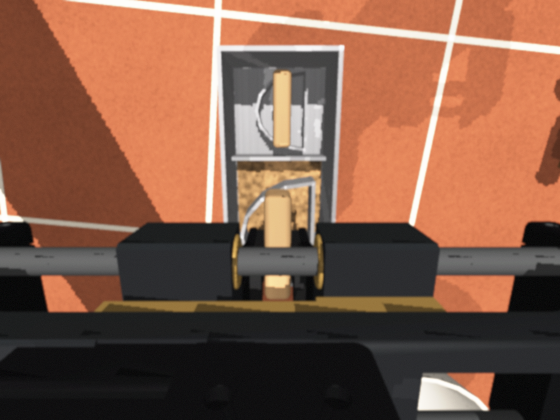

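The view shows the held cutter in line with the cork compartment, with its flat edge to the right like the packed one (about (305,100) and (315,200)). I'll lower it now.

Emit:
drive_tool --targets '[[[-0.6, 1, 35, 0, 0, 0, 1], [-0.6, 1, 65, 0, 0, 0, 1], [-0.6, 1, 85, 0, 0, 0, 1], [-0.6, 1, 94, 0, 0, 0, 1], [-0.6, 1, 94, 0, 0, 0, 1], [-0.6, 1, 94, 0, 0, 0, 1], [-0.6, 1, 94, 0, 0, 0, 1], [-0.6, 1, 94, 0, 0, 0, 1]]]'

```text
time: 7.02
eef_pos: [0.5174, -0.2553, 0.0405]
ee_rot: [0.672, 0.74, 0.0, 0.001]
contact_force: [-0.8, -0.1, -0.8]
finger_gap: 0.157
gripper_force: 30.0
```

```bash
python3 -c "
from go import *;go(516.9,-254.6,38.8,5.5)"
```

```text
at [ 517.4 -255.3   40.5] shift [ 0.7 -0.4  1.7] turn [0.001 0.001 0.   ] F [-0.8 -0.1 -0.8] gap 13.6 t 7.0167 v 0.003
```

Emit:
drive_tool --targets '[[[0.5, 0, 1.5, 0, 0, 0, 1], [0.5, 0, 1.5, 0, 0, 0, 1], [0.5, 0, 1.5, 0, 0, 0, 1], [0.5, 0, 1.5, 0, 0, 0, 0.3], [0.5, 0, 1.5, 0, 0, 0, 0.3], [0.5, 0, 1.5, 0, 0, 0, 0.3], [0.5, 0, 1.5, 0, 0, 0, 0.3], [0.5, 0, 1.5, 0, 0, 0, 0.3]]]'

```text
time: 7.68
eef_pos: [0.5168, -0.2545, 0.0383]
ee_rot: [0.672, 0.74, 0.0, 0.0]
contact_force: [-0.2, 0.3, 0.2]
finger_gap: 0.339
gripper_force: 0.0
```

Emit:
drive_tool --targets '[[[0, 0, -40, 0, 0, 0, 0.3], [0, 0, -80, 0, 0, 0, 0.3], [0, 0, -120, 0, 0, 0, 0.3], [0, 0, -120, 0, 0, 0, 0.3], [0, 0, -120, 0, 0, 0, 0.3]]]'

```text
time: 8.1
eef_pos: [0.5183, -0.2556, 0.1611]
ee_rot: [0.672, 0.74, 0.0, 0.003]
contact_force: [-1.0, 0.0, -0.6]
finger_gap: 0.348
gripper_force: 0.0
```

```bash
python3 -c "
from go import *;go(600,0,265,90)"
```

```text
at [ 518.3 -255.6  161.1] shift [ 246.1  106.3 -104.5] turn [ 1.000e-03  7.000e-03 -1.475e+00] F [-1.   0.  -0.6] gap 30.3 t 8.1 v 0.057
```

Emit:
drive_tool --targets '[[[246, 106, -104, 0, 0, -1.2, 0.3], [246, 106, -104, 0, 0, -1.2, 0.3], [246, 106, -104, 0, 0, -1.2, 0.3], [246, 106, -104, 0, 0, -1.2, 0.3], [246, 106, -104, 0, 0, -1.2, 0.3], [246, 106, -104, 0, 0, -1.2, 0.3], [246, 106, -104, 0, 0, -1.2, 0.3], [246, 106, -104, 0, 0, -1.2, 0.3], [246, 106, -104, 0, 0, -1.2, 0.3], [246, 106, -104, 0, 0, -1.2, 0.3]]]'

```text
time: 8.93
eef_pos: [0.5978, 0.002, 0.2605]
ee_rot: [0.133, 0.991, -0.0, -0.002]
contact_force: [-0.4, 0.6, 0.1]
finger_gap: 0.347
gripper_force: 0.0
```

Emit:
drive_tool --targets '[[[0, 0, 0, 0, 0, -0.275, 0.3], [0, 0, 0, 0, 0, -0.275, 0.3], [0, 0, 0, 0, 0, -0.275, 0.3], [0, 0, 0, 0, 0, -0.275, 0.3], [0, 0, 0, 0, 0, -0.275, 0.3], [0, 0, 0, 0, 0, -0.275, 0.3]]]'

```text
time: 9.43
eef_pos: [0.5981, 0.0006, 0.2612]
ee_rot: [0.0, 1.0, 0.0, -0.001]
contact_force: [0.8, -0.0, 0.5]
finger_gap: 0.352
gripper_force: 0.0
```

```bash
python3 - <<'E'
from go import *;from m import *
go(600,0,265,90)
s,d=shot("wrist","w5")
print("tin",*rect(d,zband(d,.055,.07),.063,[.51,-.21]))
print("pack",*rect(d,zband(d,.036,.05),.043,[.51,-.17]))
print("new",*rect(d,zband(d,.036,.055),.045,[.51,-.25]))
print("knob",*rect(d,zband(d,.056,.075),.068,[.495,.21]))
print("collar",*rect(d,zband(d,.035,.075),.042,[.495,.21]))
print("plate",*rect(d,zband(d,.010,.075),.017,[.495,.21]))
E
```

```text
at [598.1   0.6 261.2] shift [-1.8 -0.6 -3.8] turn [ 0.    -0.002 -0.001] F [ 0.8 -0.   0.5] gap 30.6 t 9.4333 v 0.009
tin [ 512.85675049 -211.63911438] [np.float32(86.01454), np.float32(160.46623)] 95.56971
pack [ 511.50372314 -173.8104248 ] [np.float32(14.119617), np.float32(56.36268)] 95.15538
new [ 516.39086914 -246.67102051] [np.float32(14.44736), np.float32(62.102734)] 95.40273
knob [496.84677124 219.56861877] [np.float32(16.02696), np.float32(45.517204)] 103.86929
collar [495.67837524 225.25474548] [np.float32(35.81843), np.float32(70.821915)] 103.94509
plate [496.40313721 222.55084229] [np.float32(98.95845), np.float32(172.72415)] 103.930115
```

View pics/w5.png

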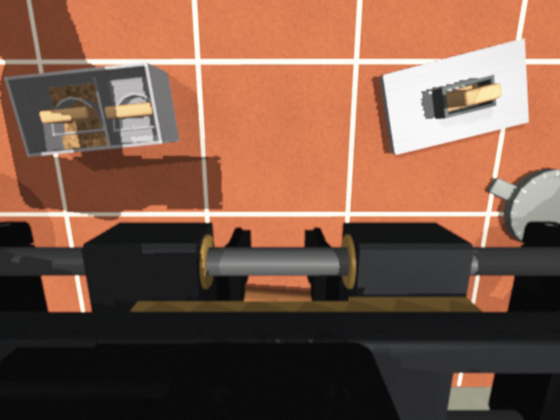

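The view shows both cutters standing parallel in the tin at (62,115) and (130,110), with their flats on the same side. The lids are nested at (455,95), turned about 14°. Next I'll look at the lids from the yaw I'll grasp them at.

Emit:
drive_tool --targets '[[[78, 124, 40, 0, 0, 1.2, -0.2], [78, 124, 40, 0, 0, 1.2, -0.2], [78, 124, 40, 0, 0, 1.2, -0.2], [78, 124, 40, 0, 0, 1.2, -0.2], [78, 124, 40, 0, 0, 1.2, -0.2], [78, 124, 40, 0, 0, 1.2, -0.2], [78, 124, 40, 0, 0, 1.2, -0.2], [78, 124, 40, 0, 0, 1.2, -0.2], [78, 124, 40, 0, 0, 1.2, -0.2], [78, 124, 40, 0, 0, 1.2, -0.2]]]'

```text
time: 10.32
eef_pos: [0.5206, 0.1246, 0.2222]
ee_rot: [0.567, 0.824, -0.0, -0.0]
contact_force: [-0.1, -0.3, -0.2]
finger_gap: 0.598
gripper_force: 0.0
```

Emit:
drive_tool --targets '[[[0, 0, 0, 0, 0, 0.128, -0.2], [0, 0, 0, 0, 0, 0.128, -0.2], [0, 0, 0, 0, 0, 0.128, -0.2], [0, 0, 0, 0, 0, 0.128, -0.2], [0, 0, 0, 0, 0, 0.128, -0.2]]]'

```text
time: 10.73
eef_pos: [0.5206, 0.1245, 0.2222]
ee_rot: [0.616, 0.788, -0.0, -0.0]
contact_force: [-0.6, 0.0, -0.1]
finger_gap: 0.597
gripper_force: 0.0
```

```bash
python3 - <<'E'
from go import *;from m import *
s,d=shot("wrist","w6")
for n,a,b,z in(("knob",.056,.075,.068),("collar",.035,.075,.042),("plate",.01,.075,.017)): print(n,*rect(d,zband(d,a,b),z,[.495,.22]))
go(496.2,222.5,100,13.9)
d=load("w4.npz");m=zband(d,.055,.07);v,u=np.nonzero(m);p=rays(d,np.c_[u,v],.063)[:,:2]*1000
t=np.radians(5.5);q=(p-[512.9,-213.2])@np.array([[np.cos(t),-np.sin(t)],[np.sin(t),np.cos(t)]])
q=q[(abs(q[:,0])<60)&(abs(q[:,1])<90)];print("tin w4 vs w3 extents",q.min(0),q.max(0))
E
```

```text
knob [496.03149414 222.77049255] [np.float32(15.469582), np.float32(39.541615)] 104.01203
collar [495.83255005 223.56829834] [np.float32(35.972416), np.float32(58.708607)] 104.01031
plate [495.853302   223.50387573] [np.float32(98.94506), np.float32(169.66295)] 103.95366
at [520.6 124.5 222.3] shift [101.    0.  122.2] turn [-0.     0.     0.002] F [-0.3  0.1  0.2] gap 52.5 t 10.7833 v 0.006
tin w4 vs w3 extents [-43.21811525 -39.60265782] [42.82956616 77.74290656]
```

Emit:
drive_tool --targets '[[[50, 0, 50, 0, 0, 0.002, -0.2], [101, 0, 110, 0, 0, 0.002, -0.2], [101, 0, 110, 0, 0, 0.002, -0.2], [101, 0, 110, 0, 0, 0.002, -0.2], [101, 0, 110, 0, 0, 0.002, -0.2], [101, 0, 110, 0, 0, 0.002, -0.2], [101, 0, 110, 0, 0, 0.002, -0.2]]]'

```text
time: 11.37
eef_pos: [0.4974, 0.2223, 0.113]
ee_rot: [0.617, 0.787, 0.001, 0.001]
contact_force: [-0.3, -0.1, -0.0]
finger_gap: 0.6
gripper_force: 0.0
```

```bash
python3 -c "
from go import *;go(496,223,57,14)"
```

```text
at [497.4 222.3 113. ] shift [ 1.  -1.3 56. ] turn [ 0.002  0.    -0.003] F [-0.3 -0.1 -0. ] gap 52.2 t 11.3667 v 0.022
```

Emit:
drive_tool --targets '[[[1, -1, 25, 0, 0, 0, -0.2], [1, -1, 45, 0, 0, 0, -0.2], [1, -1, 56, 0, 0, 0, -0.2], [1, -1, 56, 0, 0, 0, -0.2], [1, -1, 56, 0, 0, 0, -0.2], [1, -1, 56, 0, 0, 0, 1], [1, -1, 56, 0, 0, 0, 1], [1, -1, 56, 0, 0, 0, 1], [1, -1, 56, 0, 0, 0, 1], [1, -1, 56, 0, 0, 0, 1]]]' --newtons 45

```text
time: 12.2
eef_pos: [0.4954, 0.2234, 0.0568]
ee_rot: [0.617, 0.787, 0.0, 0.0]
contact_force: [0.3, -0.2, 0.1]
finger_gap: 0.306
gripper_force: 0.0
```

Emit:
drive_tool --targets '[[[0, 0, 0, 0, 0, 0, 1], [0, 0, 0, 0, 0, 0, 1], [0, 0, 0, 0, 0, 0, 1], [0, 0, 0, 0, 0, 0, 1], [0, 0, 0, 0, 0, 0, 1]]]'

```text
time: 12.62
eef_pos: [0.4958, 0.2235, 0.0565]
ee_rot: [0.617, 0.787, 0.001, 0.0]
contact_force: [1.1, 0.6, 1.6]
finger_gap: 0.179
gripper_force: 45.0
```

```bash
python3 -c "
from go import *;go(496,223,57,14)"
```

```text
at [495.8 223.5  56.5] shift [-0.6  0.1 -0.5] turn [ 0.001 -0.    -0.003] F [1.1 0.6 1.6] gap 15.6 t 12.6167 v 0.001
```

Emit:
drive_tool --targets '[[[0, 0, -10, 0, 0, 0, 1], [0, 0, -30, 0, 0, 0, 1], [0, 0, -60, 0, 0, 0, 1], [0, 0, -90, 0, 0, 0, 1], [0, 0, -115, 0, 0, 0, 1], [0, 0, -115, 0, 0, 0, 1], [0, 0, -115, 0, 0, 0, 1]]]'

```text
time: 13.2
eef_pos: [0.495, 0.2233, 0.1722]
ee_rot: [0.617, 0.787, 0.001, 0.001]
contact_force: [-0.0, -0.2, -3.6]
finger_gap: 0.181
gripper_force: 45.0
```

```bash
python3 -c "
from go import *;go(513,-213.3,172,5.5)"
```

```text
at [495.  223.3 172.2] shift [-4.283e+02 -8.680e+01  1.000e-01] turn [0.001 0.    0.145] F [-0.  -0.2 -3.6] gap 15.7 t 13.2 v 0.047
```

Emit:
drive_tool --targets '[[[-15, -3, 0, 0, 0, 0.005, 1], [-40, -8, 0, 0, 0, 0.013, 1], [-70, -14, 0, 0, 0, 0.024, 1], [-100, -20, 0, 0, 0, 0.034, 1], [-130, -26, 0, 0, 0, 0.044, 1], [-160, -32, 0, 0, 0, 0.054, 1], [-190, -38.5, 0, 0, 0, 0.064, 1], [-215, -43.5, 0, 0, 0, 0.073, 1], [-235, -47.5, 0, 0, 0, 0.08, 1], [-245, -49.5, 0, 0, 0, 0.083, 1]]]'

```text
time: 14.03
eef_pos: [0.5039, -0.0285, 0.1691]
ee_rot: [0.65, 0.76, -0.001, -0.002]
contact_force: [0.2, 0.5, -3.6]
finger_gap: 0.179
gripper_force: 45.0
```

```bash
python3 -c "
from go import *;go(513,-213.3,172,5.5)"
```

```text
at [503.9 -28.5 169.1] shift [-184.   -19.7   -3. ] turn [-0.005 -0.001  0.059] F [ 0.2  0.5 -3.6] gap 15.6 t 14.0333 v 0.199
```

Emit:
drive_tool --targets '[[[-20, -2, 0, 0, 0, 0.007, 1], [-50, -5.5, 0, 0, 0, 0.017, 1], [-80, -9, 0, 0, 0, 0.027, 1], [-110, -12.5, 0, 0, 0, 0.036, 1], [-140, -16, 0, 0, 0, 0.047, 1], [-165, -19, 0, 0, 0, 0.055, 1], [-180, -21, 0, 0, 0, 0.06, 1], [-185, -21.5, 0, 0, 0, 0.061, 1], [-185, -21.5, 0, 0, 0, 0.061, 1], [-185, -21.5, 0, 0, 0, 0.061, 1]]]'

```text
time: 14.87
eef_pos: [0.5125, -0.2107, 0.1704]
ee_rot: [0.672, 0.741, 0.0, -0.002]
contact_force: [0.6, 0.1, -4.0]
finger_gap: 0.182
gripper_force: 45.0
```

Emit:
drive_tool --targets '[[[0, 0, 0, 0, 0, 0, 1], [0, 0, 0, 0, 0, 0, 1], [0, 0, 0, 0, 0, 0, 1]]]'

```text
time: 15.12
eef_pos: [0.5133, -0.2111, 0.1713]
ee_rot: [0.671, 0.741, 0.0, -0.0]
contact_force: [0.4, 0.6, -3.4]
finger_gap: 0.182
gripper_force: 45.0
```

```bash
python3 - <<'E'
from go import *;from m import *
go(513,-213.3,172,5.5)
s,d=shot("wrist","w7");c=cloud(d)
# coordinates along tool axes relative to TCP
M=R.from_quat(s["ee_rot"]).as_matrix();q=(c-s["eef_pos"])@M*1000;v=d["depth"]>0;v[215:]=0
z=c[...,2]*1000
# plate top expected at TCP z -56.5+17
for n,lo,hi in(("plate",s["eef_pos"][2]*1000-56.5+11,s["eef_pos"][2]*1000-56.5+24),("rim",55,70)):
    k=v&(z>lo)&(z<hi)&(abs(q[...,1])<70)&(q[...,0]<120);p=q[k];print(n,k.sum(),p.min(0).round(1),p.max(0).round(1))
    if n=="plate":
        A=np.c_[p[:,:2],np.ones(len(p))];print("tilt",np.linalg.lstsq(A,p[:,2],rcond=None)[0])
E
```

```text
at [ 513.3 -211.1  171.3] shift [-2.2 -0.5 -0.7] turn [-0.    -0.001  0.003] F [ 0.4  0.6 -3.4] gap 15.8 t 15.1167 v 0.007
plate 17973 [  9.3 -52.5  32.6] [86.3 47.  44. ]
tilt [7.66474987e-03 1.10286090e-03 3.92294387e+01]Traceback (most recent call last):
  File "<stdin>", line 9, in <module>
    return umr_minimum(a, axis, None, out, keepdims, initial, where)
ValueError: zero-size array to reduction operation minimum which has no identity
```

View pics/w7.png

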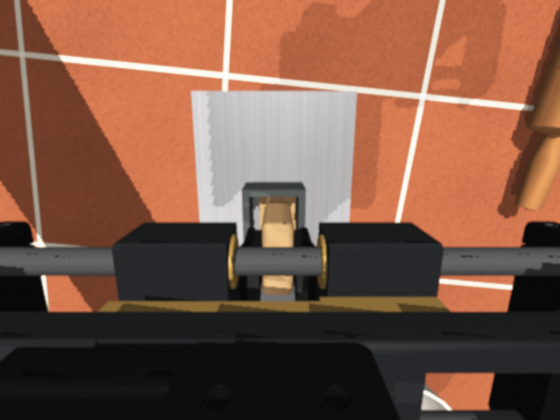

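The held lids hide the tin in this view. The plate spans columns 197–353, level and about 2 mm left of centre, which is within the outer lid's play on the knob, while the knob stays centred at about 278.

Emit:
drive_tool --targets '[[[-2, -0.3, 10, 0, 0, 0.002, 1], [-2, -0.3, 25, 0, 0, 0.002, 1], [-2, -0.3, 38, 0, 0, 0.002, 1], [-2, -0.3, 43, 0, 0, 0.002, 1], [-2, -0.3, 43, 0, 0, 0.002, 1], [-2, -0.3, 43, 0, 0, 0.002, 1], [-2, -0.3, 43, 0, 0, 0.002, 1]]]'

```text
time: 15.75
eef_pos: [0.5138, -0.2148, 0.1287]
ee_rot: [0.673, 0.74, 0.0, 0.001]
contact_force: [-0.2, 0.9, -4.1]
finger_gap: 0.179
gripper_force: 45.0
```

```bash
python3 -c "
from go import *;go(512.8,-213,109.5,5.5)"
```

```text
at [ 513.8 -214.8  128.7] shift [ 1.9 -0.8 19.2] turn [ 0.001  0.001 -0.001] F [-0.2  0.9 -4.1] gap 15.6 t 15.75 v 0.009
```

Emit:
drive_tool --targets '[[[1.5, -0.7, 3, 0, 0, 0, 1], [1.5, -0.7, 6, 0, 0, 0, 1], [1.5, -0.7, 6, 0, 0, 0, 1], [1.5, -0.7, 6, 0, 0, 0, 1]]]'

```text
time: 16.08
eef_pos: [0.5124, -0.213, 0.1223]
ee_rot: [0.673, 0.74, -0.0, -0.0]
contact_force: [0.5, 0.4, -2.7]
finger_gap: 0.179
gripper_force: 45.0
```

```bash
python3 -c "
from go import *;go(512.8,-213,109.5,5.5)"
```

```text
at [ 512.4 -213.   122.3] shift [-0.1  0.4 12.8] turn [-0.    -0.    -0.001] F [ 0.5  0.4 -2.7] gap 15.6 t 16.0833 v 0.003
```

Emit:
drive_tool --targets '[[[0, 0, 2, 0, 0, 0, 1], [0, 0, 4, 0, 0, 0, 1], [0, 0, 6, 0, 0, 0, 1], [0, 0, 6, 0, 0, 0, 1], [0, 0, 6, 0, 0, 0, 1]]]'

```text
time: 16.5
eef_pos: [0.5123, -0.213, 0.116]
ee_rot: [0.673, 0.74, -0.0, -0.0]
contact_force: [0.2, -0.6, -3.8]
finger_gap: 0.18
gripper_force: 45.0
```

```bash
python3 -c "
from go import *;go(512.8,-213,109.5,5.5)"
```

```text
at [ 512.3 -213.   116. ] shift [-0.   0.5  6.5] turn [-0.    -0.    -0.001] F [ 0.2 -0.6 -3.8] gap 15.7 t 16.5 v 0.004
```

Emit:
drive_tool --targets '[[[0, 0.3, 1.5, 0, 0, 0, 1], [0, 0.3, 3, 0, 0, 0, 1], [0, 0.3, 4.5, 0, 0, 0, 1], [0, 0.3, 5.5, 0, 0, 0, 1], [0, 0.3, 5.5, 0, 0, 0, 1]]]'

```text
time: 16.92
eef_pos: [0.5126, -0.2129, 0.1105]
ee_rot: [0.673, 0.74, -0.0, -0.0]
contact_force: [0.5, 1.2, -3.1]
finger_gap: 0.177
gripper_force: 45.0
```

Emit:
drive_tool --targets '[[[0, 0, 1, 0, 0, 0, 1], [0, 0, 1.5, 0, 0, 0, 1], [0, 0, 1.5, 0, 0, 0, 1]]]'

```text
time: 17.17
eef_pos: [0.5128, -0.2131, 0.1095]
ee_rot: [0.673, 0.74, 0.0, 0.0]
contact_force: [-1.3, -0.9, -1.5]
finger_gap: 0.184
gripper_force: 45.0
```

Emit:
drive_tool --targets '[[[0, 0, 0.7, 0, 0, 0, 1], [0, 0, 0.7, 0, 0, 0, 1], [0, 0, 0.7, 0, 0, 0, 1]]]'

```text
time: 17.42
eef_pos: [0.5128, -0.2131, 0.1095]
ee_rot: [0.673, 0.74, -0.0, 0.0]
contact_force: [-1.2, 0.2, 5.9]
finger_gap: 0.178
gripper_force: 45.0
```

Emit:
drive_tool --targets '[[[0, 0, -0.5, 0, 0, 0, 1], [0, 0, -0.7, 0, 0, 0, -0.5], [0, 0, -0.7, 0, 0, 0, -0.5], [0, 0, -0.7, 0, 0, 0, -0.5], [0, 0, -0.7, 0, 0, 0, -0.5], [0, 0, -0.7, 0, 0, 0, -0.5], [0, 0, -0.7, 0, 0, 0, -0.5], [0, 0, -0.7, 0, 0, 0, -0.5], [0, 0, -0.7, 0, 0, 0, -0.5], [0, 0, -0.7, 0, 0, 0, -0.5]]]'

```text
time: 18.25
eef_pos: [0.5128, -0.213, 0.1092]
ee_rot: [0.673, 0.74, 0.0, -0.0]
contact_force: [0.4, -0.3, -0.6]
finger_gap: 0.722
gripper_force: 0.0
```

```bash
python3 - <<'E'
from go import *
go(512.8,-213.1,85,5.5)
s,d=shot("wrist","w8");c=cloud(d);M=R.from_quat(s["ee_rot"]).as_matrix();q=(c-s["eef_pos"])@M*1000;z=c[...,2]*1000
v=d["depth"]>0;v[215:]=0
for n,lo,hi,f in(("plate",66,74,.07),("collar",90,99,.095),("knob",112,126,.121)):
    k=v&(z>lo)&(z<hi)&(abs(q[...,1])<70)&(q[...,0]<95);p=q[k]
    if len(p):print(n,k.sum(),p.min(0).round(1),p.max(0).round(1),"median z",np.median(z[k]).round(1))
    if n=="plate":print("tilt",np.linalg.lstsq(np.c_[p[:,:2],np.ones(len(p))],p[:,2],rcond=None)[0][:2])
E
```

```text
at [ 512.8 -213.   109.2] shift [-0.1  0.  24.2] turn [-0.    -0.    -0.001] F [ 0.4 -0.3 -0.6] gap 62.8 t 18.25 v 0.001
plate 17788 [  9.5 -52.4  35.2] [86.9 47.  43.2] median z 69.7
tilt [0.00015929 0.0012876 ]
collar 925 [ 17.2 -20.7  10.3] [32.1 15.3 19.2] median z 94.7
```

The plate reads level at z 69.7 mm, so the inner lid is seated. The outer lid sits about 2.5 mm to one side within its play. Next I'll descend over the collar and grip it.

Emit:
drive_tool --targets '[[[0, 0, 10, 0, 0, 0, -0.5], [0, 0, 20, 0, 0, 0, -0.5], [0, 0, 24, 0, 0, 0, -0.5], [0, 0, 24, 0, 0, 0, -0.5], [0, 0, 24, 0, 0, 0, -0.5]]]'

```text
time: 18.72
eef_pos: [0.5123, -0.2128, 0.0844]
ee_rot: [0.673, 0.74, -0.0, -0.001]
contact_force: [-0.1, 0.9, -0.1]
finger_gap: 0.749
gripper_force: 0.0
```

Emit:
drive_tool --targets '[[[0, 0, 0, 0, 0, 0, 0.05], [0, 0, 0, 0, 0, 0, 0.05], [0, 0, 0, 0, 0, 0, 0.1], [0, 0, 0, 0, 0, 0, 0.15], [0, 0, 0, 0, 0, 0, 0.2], [0, 0, 0, 0, 0, 0, 1], [0, 0, 0, 0, 0, 0, 1], [0, 0, 0, 0, 0, 0, 1], [0, 0, 0, 0, 0, 0, 1]]]' --newtons 40

```text
time: 19.47
eef_pos: [0.5124, -0.213, 0.0855]
ee_rot: [0.673, 0.74, -0.0, -0.0]
contact_force: [-2.0, -0.4, 2.7]
finger_gap: 0.413
gripper_force: 40.0
```

```bash
python3 -c "
from go import *;go(512.8,-213,85,5.5)"
```

```text
at [ 512.4 -213.    85.5] shift [-0.   0.4  0.5] turn [-0.001 -0.    -0.001] F [-2.  -0.4  2.7] gap 35.9 t 19.4667 v 0.002
```

Emit:
drive_tool --targets '[[[0, 0, -1.5, 0, 0, 0, 1], [-1.5, 0, -2, 0, 0, 0, 1], [-1.5, 0, -2, 0, 0, 0, 1], [-1.5, 0, -5, 0, 0, 0, 1], [-1.5, 0, -10, 0, 0, 0, 1], [-1.5, 0, -16, 0, 0, 0, 1]]]'

```text
time: 19.97
eef_pos: [0.5128, -0.2144, 0.1014]
ee_rot: [0.673, 0.74, -0.0, -0.0]
contact_force: [-0.4, -0.6, -2.4]
finger_gap: 0.414
gripper_force: 40.0
```

```bash
python3 -c "
from go import *;go(512.8,-213,185,5.5)"
```

```text
at [ 512.8 -214.4  101.4] shift [  1.4   0.1 -83.6] turn [-0.001 -0.001 -0.001] F [-0.4 -0.6 -2.4] gap 36.0 t 19.9667 v 0.161
```

Emit:
drive_tool --targets '[[[0, 0, -12, 0, 0, 0, 1], [0, 0, -26, 0, 0, 0, 1], [0, 0, -42, 0, 0, 0, 1], [0, 0, -60, 0, 0, 0, 1], [0, 0, -75, 0, 0, 0, 1], [0, 0, -85, 0, 0, 0, 1], [0, 0, -90, 0, 0, 0, 1], [0, 0, -90, 0, 0, 0, 1], [0, 0, -90, 0, 0, 0, 1], [0, 0, -90, 0, 0, 0, 1]]]'

```text
time: 20.8
eef_pos: [0.5123, -0.2142, 0.1904]
ee_rot: [0.673, 0.74, -0.0, -0.001]
contact_force: [0.7, -0.9, -2.4]
finger_gap: 0.409
gripper_force: 40.0
```

```bash
python3 - <<'E'
from go import *;from m import *
go(512.8,-213,185,5.5)
s,d=shot("wrist","w9");s2,e=shot("side","s9");shot("top","t9");c=cloud(d);M=R.from_quat(s["ee_rot"]).as_matrix();q=(c-s["eef_pos"])@M*1000
v=d["depth"]>0;v[215:]=0;k=v&(abs(q[...,2]-15)<8)&(q[...,0]<95)&(abs(q[...,1])<60)
p=q[k];print(p.min(0),p.max(0),np.linalg.lstsq(np.c_[p[:,:2],np.ones(len(p))],p[:,2],rcond=None)[0],"plate z",np.median(c[k][:,2]))
# side view crop
cv2.imwrite("pics/s9c.png",cv2.resize(e["img"][140:340,180:400],None,fx=3,fy=3,interpolation=cv2.INTER_CUBIC)[:,:,::-1])
cs=cloud(e);t=np.radians(5.5);g=(cs[...,:2]*1000-[512.9,-213.3])@np.array([[np.cos(t),-np.sin(t)],[np.sin(t),np.cos(t)]]);z=cs[...,2]*1000
k=(abs(g[...,0])<41)&(abs(g[...,1])<77)&(z>62)&(z<75);print("flange",k.sum(),np.percentile(z[k],[10,50,90]));p=g[k]
print("plane",np.linalg.lstsq(np.c_[p,np.ones(len(p))],z[k],rcond=None)[0])
E
```

```text
at [ 512.3 -214.2  190.4] shift [1.1 0.6 5.4] turn [-0.002 -0.001 -0.001] F [ 0.7 -0.9 -2.4] gap 35.6 t 20.8 v 0.007
[ 16.87357249 -50.38443374   7.04706154] [86.60980529 49.40458415 18.30985273] [3.94582651e-03 5.65723075e-04 1.54590277e+01] plate z 0.17475345568113684
flange 1167 [67.18545212 69.09452182 70.89973311]
plane [1.08997028e-04 3.57605433e-03 6.91306707e+01]
```

View pics/s9c.png

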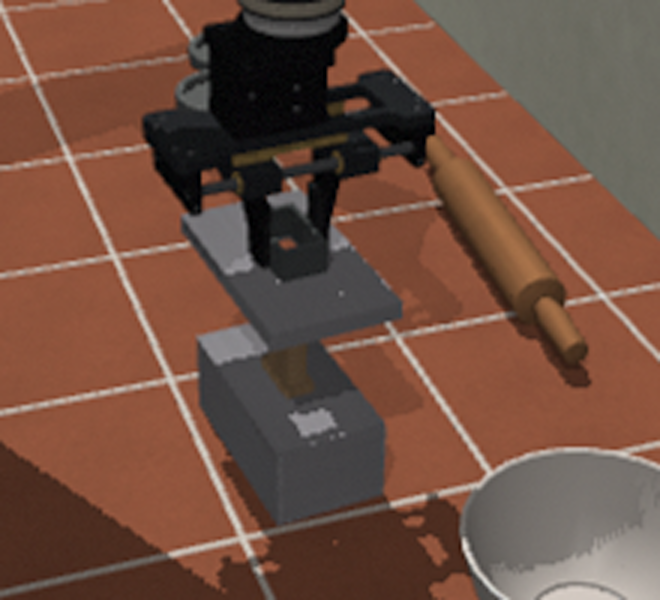

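The inner lid is flat and seated on the tin, at crop (290,400). The outer lid is level above it, with its rim about 161 mm up against the knob top at 121 mm. I'm handing in now.

```bash
python3 -c "
from plant import r;print(r.hand_in())"
```

```text
the job is handed in; nothing more can be done
None
```

I packed the cutter with its flat edge matching the other one, seated the inner lid, and handed in at about 21 s with the outer lid held level, its rim about 40 mm above the knob; the hand-in returned no verdict.

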